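# Set out three plaster models and a dome for display

### The job

Get the small plaster models ready for display: stand each one upright on the wooden plinth that has the shape of its foot (the pierced disc on the square one, the horse on the oblong one, the vase on the round one), centred and with its foot in line with the plinth's edges, and then close the clear dome over the vase so that it sits flat on the ledge of the round plinth. They are fragile, so set everything down gently, let nothing fall or tip over, and leave the tape roll, the brush jar and the wax tin where they are.

Things in the scene. Friction and masses are not known exactly. Their poses are not given: they have to be found in the camera images.
- disc: White plaster model: a pierced disc (a thick upright ring) on a square foot. Foot 64 x 64 mm, 12 mm high; total height 81 mm. The ring is 56 mm across with a hole 24 mm across, its centre 53 mm above the underside, its two flat faces 28 mm apart, facing own +y and -y: grip it across these faces, 50 to 65 mm above the underside. Origin: centre of the underside; z up, x and y parallel to the foot's edges. Loose, about 0.22 kg.
- horse: White plaster model: a small standing horse on an oblong foot 100 mm (x) by 50 mm (y), 10 mm high; height to the ears 98 mm. The flat-sided barrel is 30 mm wide (along y), 64 mm long and spans heights 36 to 64 mm: grip it across y at about 50 mm above the underside, over the origin. The neck and head rise at the +x end (from 22 mm ahead of the origin on). Origin: centre of the underside; z up, x towards the head. Loose, about 0.20 kg.
- vase: White plaster model: a small round vase on a round foot 54 mm across, 8 mm high; total height 74 mm. Its belly is 40 mm across between 30 and 42 mm above the underside (grip it there, in any direction), its neck 16 mm, its lip 24 mm. Origin: centre of the underside; z is the upright axis. Loose, about 0.15 kg.
- dome: Clear display dome, open below: outside diameter 104 mm (inside 96 mm) with a thin steel band round the lower rim; the clear part is 98 mm high (inner height 92 mm at the middle). On top a turned dark wooden knob, 24 mm across from 114 to 129 mm above the rim, its top at 134 mm, with a narrower stem below: grip the knob at about 121 mm. Origin: centre of the open lower rim; z up. Starts standing on the bench with its opening down. Loose, about 0.20 kg.
- plinth_square: Square plinth, solid dark wood, 104 x 104 mm, 35 mm high. Origin: centre of its underside on the bench; its top is at z = 35 mm; x and y parallel to its edges. Does not move.
- plinth_oblong: Oblong plinth, solid dark wood, 140 mm (x) by 90 mm (y), 28 mm high. Origin: centre of its underside on the bench; its top is at z = 28 mm. Either way round is good for the horse. Does not move.
- plinth_round: Round plinth for the dome, solid dark wood, 140 mm across. Its outer ledge is 22 mm high, and in the middle stands a round step, 84 mm across, with a bevelled edge, whose top is at 27 mm. The vase stands on the middle of the step, and the dome's rim goes round the step (6 mm of play all round) and rests on the ledge. Origin: centre of its underside on the bench. Does not move.
- tape: Roll of packing tape lying flat, 100 mm across, 48 mm high. To be left alone. Origin: centre of its underside. Loose.
- jar: Steel jar with three brushes, 80 mm across, 95 mm high, about 200 mm high with the brushes. To be left alone. Origin: centre of its underside. Loose.
- tin: Low round tin of wax, 46 mm across, 30 mm high. To be left alone. Origin: centre of its underside. Loose.
Mind the look-alikes: they are no part of the job. What is shaped like the plinth_square but turquoise is not meant.

How it is judged (in metres and radians):
At the end, for the whole second after the job is handed in: Disc on the square, horse on the oblong, vase on the round plinth: upright, centred within 12 mm, resting on top (4 mm), square and oblong feet in line with the edges (0.2 rad, any matching way round); the dome over the vase, rim flat on the ledge, centred within 10 mm; all at rest (horizontal distance between disc and plinth_square below 0.012 m and z of disc in the frame of plinth_square between 0.031 and 0.039 m and angle between each of disc, horse, vase, dome's own z axis and vertical below 0.1 rad and linear speed of each of disc, horse, vase, dome below 0.02 m/s and angular speed of each of disc, horse, vase, dome below 0.2 rad/s and (angle between the x axis of disc and the x axis of plinth_square, either way round below 0.2 rad or angle between the x axis of disc and the y axis of plinth_square, either way round below 0.2 rad) and horizontal distance between horse and plinth_oblong below 0.012 m and z of horse in the frame of plinth_oblong between 0.024 and 0.032 m and angle between the x axis of horse and the x axis of plinth_oblong, either way round below 0.2 rad and horizontal distance between vase and plinth_round below 0.012 m and z of vase in the frame of plinth_round between 0.023 and 0.031 m and horizontal distance between dome and plinth_round below 0.01 m and z of dome in the frame of plinth_round between 0.018 and 0.026 m); the robot touches nothing.
It fails at once if one of the four pieces is let fall (faster than 0.7 m/s while not held: a drop of about 25 mm) ((linear speed of disc above 0.7 m/s and contact force between the fingers and disc below 0.1 N) or (linear speed of horse above 0.7 m/s and contact force between the fingers and horse below 0.1 N) or (linear speed of vase above 0.7 m/s and contact force between the fingers and vase below 0.1 N) or (linear speed of dome above 0.7 m/s and contact force between the fingers and dome below 0.1 N)).
It fails at once if one of the four pieces is tipped more than 40 degrees (angle between any of disc, horse, vase, dome's own z axis and vertical above 0.7 rad).
It fails at once if the tape roll, the brush jar or the wax tin is moved more than 30 mm (distance of any of tape, jar, tin from where it was at the start of the episode above 0.03 m).
It also fails if it takes over 104 s, if anything falls off the work surface, if the arm or the gripper's body presses on something with over 40 N, if the wrist force passes 120 N, or if a joint passes its speed limit or range.

### The arm

A 7-joint arm with a two-finger parallel gripper is mounted at the origin on the work surface. World frame = base frame: x ahead of the robot, y to its left, z up, the work surface at z = 0. Lengths are in mm, angles in degrees, forces in N, time in s.
With the tool pointing down it reaches from about 400 to 875 mm from the base axis. Payload 4.4 kg.
Tool frame: the origin (TCP) lies at the very end of the fingers, on their centre line; the grasp point (between the pads) lies 19 mm behind it (r.pinch_z is the distance from the TCP to the grasp point, in mm); y points along the fingers, x is the direction in which the jaws open and shut, and the axes are right-handed (so a half turn about y gives the same grasp; the last joint's range is limited). The gripper opens to 85 mm and grips with 20 to 120 N. Pads are 22 mm wide; open, the fingers measure 114 mm over their backs; the gripper's body (76 mm by 85 mm) begins 54 mm behind the grasp point. The pads swing forward as they close: fully open they stand 13 mm farther back than shut.
Start: joints at [73.407, 36.005, 2.206, 86.941, -1.547, 57.084, -1.146], TCP at [144.286, -633.798, 231.313] pointing down, gripper open.
Joint ranges: [-175.42, 175.42], [-21.48, 121.26], [-71.46, 75.88], [10.55, 141.38], [-63.04, 243.04], [13.31, 113.54], [-168.57, 168.57]. Speed limits (degrees/s): [147.25, 147.25, 180, 180, 180, 180, 180].

### API

Orientations are given as [roll, pitch, yaw] about the fixed x, y, z axes, in that order (R = Rz(yaw) Ry(pitch) Rx(roll)).
In Python, from rig import r, solver, get_image, job, status gives the robot as it stands. The module is installed in compiled form; this text tells all that it offers. Calls block until the motion is done:
- r.reach(position, orientation): joint-space move of the TCP to a pose.
- r.move_linear(position, rotation=None, speed=150, max_force=None): straight line of the TCP; rotation=None keeps the orientation; speed is the mean speed in mm/s. With max_force (N) it stops when the force on the tool has changed by that much, and returns True; else False.
- r.set_joints(angles): joint-space move.
- r.let_go() and r.grab(strength=None): open the fingers fully, or close them until they stop; strength is the grip in N (None keeps the last).
- r.pause(seconds).
- solver.inverse_kinematics(position, orientation): joint angles nearest the present ones, or None.
- get_image(name): name is "scene" or "top"; returns a dict with "frame" (400x640x3 uint8, red, green, blue), "K" (3x3 intrinsics, pixels), "distortion" ([k1, k2, p1, p2, k3] as OpenCV has them; the pictures are not rectified), "pose" (4x4, takes a point from camera to world coordinates). Camera axes: x right, y down, z forward; pixel columns grow to the right and rows downward; lengths in mm; the calibration is good to about 2 mm. A picture is of the moment at which its call begins. There is no depth.
A pose or a line that the arm cannot do raises r.Unreachable and nothing moves.
- job.hand_in(): hands the job in, once; it reports no verdict.
Readings, each from a call of its own:
- status.read_t(): time.
- status.read_joint_positions(): joint angles.
- status.read_qvel(): joint speeds.
- status.read_tau(): joint torques, N m.
- status.read_tcp_pos(): TCP position.
- status.read_tcp_rot(): TCP orientation.
- status.read_force(): force on the tool from outside, world axes, zero at the start.
- status.read_moment(): the same for the moment, N m.
- status.read_grip_width(): opening from 0.0 (shut) to 1.0 (fully open).
Only numpy, scipy, OpenCV 4.12 (cv2) and the standard library are available. Lean on these libraries where they do the work, as an engineer would, in place of code of your own. Each camera call takes 0.05 s, during which the arm holds its last target. There are 200 camera calls.

## Working session

There is one attempt and no reset: what is moved stays moved. The work goes in short steps, each a Python script; the robot and the scene stay as the last script left them, time stands still between calls to the robot, and variables do not carry over. Pictures are saved under pics/ and viewed, about 12 in all and at most 16, crops included, and the job is handed in when it is done.

```bash
mkdir -p pics; ls; python3 - <<'E'
from rig import r, solver, get_image, job, status
import cv2,numpy as np,pickle
d={}
for n in("scene","top"):
    g=get_image(n);d[n]=g
    cv2.imwrite(f"pics/{n}0.png",g["frame"][:,:,::-1])
    print(n,np.round(g["K"],1).tolist(),g["distortion"],np.round(g["pose"],3).tolist())
pickle.dump(d,open("im0.pkl","wb"))
print(status.read_t(),r.pinch_z)
E
```

```text
pics
scene [[495.6, 0.0, 323.9], [0.0, 495.6, 193.9], [0.0, 0.0, 1.0]] [-0.0806582  0.         0.         0.         0.       ] [[0.504, 0.536, -0.677, 1587.995], [0.864, -0.311, 0.397, -562.976], [0.003, -0.785, -0.62, 1036.782], [0.0, 0.0, 0.0, 1.0]]
top [[388.9, 0.0, 317.0], [0.0, 388.9, 202.4], [0.0, 0.0, 1.0]] [0.00289419 0.         0.         0.         0.        ] [[0.012, -0.997, 0.072, 382.586], [-1.0, -0.011, 0.007, 58.525], [-0.006, -0.072, -0.997, 1671.565], [0.0, 0.0, 0.0, 1.0]]
0.1 18.700000000000003
```

View pics/scene0.png

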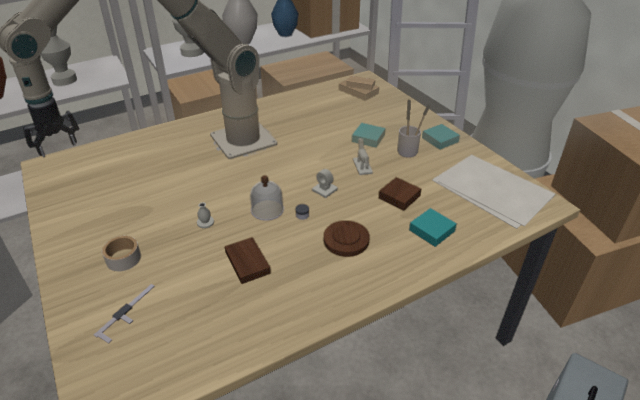

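View pics/top0.png

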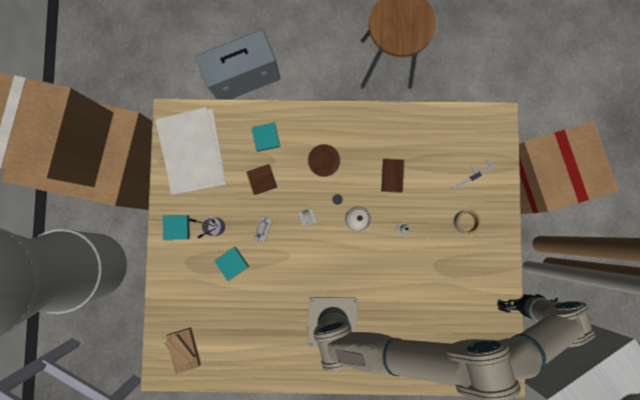

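Candidates (top-view pixels):
- **Square plinth:** the dark one at (261,180). The turquoise look-alikes at (265,137), (176,227) and (232,264) are out.
- **Oblong plinth:** (393,176).
- **Round plinth:** (324,160), not the tin at (337,199).
- **Pieces:** disc (308,217), horse (262,230), vase (404,229), dome (358,219).
- **Leave alone:** tape (466,222), jar (213,227).

Next, one close crop of both views and the mask measurements.

```bash
cat > h.py <<'E'
import cv2,numpy as np
def ray(g,uv):
    K=np.array(g["K"],float);T=np.array(g["pose"],float)
    p=cv2.undistortPoints(np.array(uv,float).reshape(-1,1,2),K,np.array(g["distortion"],float)).reshape(-1,2)
    return T[:3,3],np.c_[p,np.ones(len(p))]@T[:3,:3].T
def plane(g,uv,z):
    o,d=ray(g,uv);return (o+d*((z-o[2])/d[:,2])[:,None])[:,:2]
def tri(a,ua,b,ub):
    o1,d1=ray(a,ua);o2,d2=ray(b,ub);d1=d1[0];d2=d2[0]
    s=np.linalg.lstsq(np.c_[d1,-d2],o2-o1,rcond=None)[0]
    p,q=o1+s[0]*d1,o2+s[1]*d2
    return (p+q)/2,np.linalg.norm(p-q)
def proj(g,P):
    T=np.linalg.inv(np.array(g["pose"],float))
    return cv2.projectPoints(np.array(P,float).reshape(-1,3),cv2.Rodrigues(T[:3,:3])[0],T[:3,3],np.array(g["K"],float),np.array(g["distortion"],float))[0].reshape(-1,2)
def blobs(mask,amin):
    n,l,s,c=cv2.connectedComponentsWithStats(mask.astype(np.uint8))
    return [(s[i],c[i],l==i) for i in range(1,n) if s[i][4]>=amin]
def contour(m):
    return max(cv2.findContours(m.astype(np.uint8),0,cv2.CHAIN_APPROX_NONE)[0],key=len).reshape(-1,2).astype(float)
E
python3 - <<'E'
import pickle;from h import *
d=pickle.load(open("im0.pkl","rb"));t=d["top"];s=d["scene"]
a=cv2.resize(t["frame"][125:255,190:430],None,fx=3.3,fy=3.3,interpolation=2)
cv2.imwrite("pics/c_top.png",a[:,:,::-1])
b=cv2.resize(s["frame"][130:285,180:460],None,fx=2.85,fy=2.85,interpolation=2)
cv2.imwrite("pics/c_scene.png",b[:,:,::-1])
for n,g in d.items():
    hsv=cv2.cvtColor(g["frame"],cv2.COLOR_RGB2HSV);H,S,V=[hsv[...,i].astype(int) for i in range(3)]
    roi=np.zeros(V.shape,bool)
    if n=="top": roi[105:250,150:515]=1
    else: roi[120:300,90:480]=1
    for nm,m in (("dark",(V<100)&(S>90)&((H<15)|(H>170))),("white",(S<45)&(V>90))):
        for st,c,l in blobs(m&roi,40):
            cc=contour(l)
            z=15
            w=plane(g,cc,z).astype(np.float32);R=cv2.minAreaRect(w)
            print(n,nm,st[:5].tolist(),c.round(1),"rect@15",np.round(R[0],1),np.round(R[1],1),round(R[2],1))
E
```

```text
scene dark [262, 176, 6, 10, 43] [264.4 180. ] rect@15 [304.8 -48.3] [17.3 53. ] 65.4
scene dark [379, 178, 42, 32, 817] [399.3 193.1] rect@15 [593.  313.1] [118.4 131.4] 19.2
scene dark [324, 221, 46, 36, 1281] [346.  238.1] rect@15 [689.1  42.8] [134.8 151.9] 59.9
scene dark [225, 238, 45, 45, 1251] [247.1 259.8] rect@15 [ 621.  -250.6] [ 91.7 158.6] 87.1
scene white [90, 120, 82, 23, 940] [117.5 127. ] rect@15 [-357.8 -372.3] [175.2 327.9] 0.1
scene white [228, 121, 21, 15, 95] [238.6 128.6] rect@15 [-60.9  11.1] [90.4 84.5] 7.5
scene white [452, 120, 13, 12, 99] [459.  123.9] rect@15 [352.6 794.8] [48.7 90.4] 46.9
scene white [466, 120, 14, 22, 165] [475. 129.] rect@15 [408.8 821. ] [ 53.2 168.7] 45.6
scene white [352, 123, 34, 52, 537] [363.9 152.9] rect@15 [299.6 364.2] [121.9 347.1] 45.1
scene white [211, 124, 66, 35, 899] [242.4 143. ] rect@15 [20.1 -8.8] [220.6 220.7] 86.6
scene white [398, 126, 23, 31, 556] [408.3 141.4] rect@15 [349.  544.8] [ 83.6 224.9] 50.9
scene white [422, 130, 16, 18, 86] [428. 138.] rect@15 [376.4 620.5] [ 38.2 124. ] 84.4
scene white [432, 155, 48,
[... 1056 characters left out ...]
white [155, 107, 71, 88, 4447] [190.8 150.4] rect@15 [719.8 614.6] [349.8 252.2] 14.1
top white [480, 158, 15, 17, 76] [487.5 166.8] rect@15 [ 663.3 -646.9] [49.5 64.7] 34.6
top white [453, 178, 19, 11, 59] [461.9 183.1] rect@15 [ 591.3 -548.3] [11.4 86.8] 27.1
top white [345, 207, 25, 25, 473] [357.  218.7] rect@15 [ 432.8 -101.5] [102.2 102.1] 0.4
top white [298, 208, 18, 18, 215] [307. 217.] rect@15 [438.5 112.1] [62.  63.3] 19.1
top white [203, 217, 18, 20, 191] [213.3 226.2] rect@15 [395.1 514.1] [84.6 67.9] 14.0
top white [254, 216, 18, 27, 273] [262.4 228.8] rect@15 [380.7 302.2] [ 50.  113.9] 71.5
top white [397, 223, 12, 12, 102] [402.3 228.7] rect@15 [ 394.6 -294.6] [46.6 46.9] 0.7
```

View pics/c_top.png

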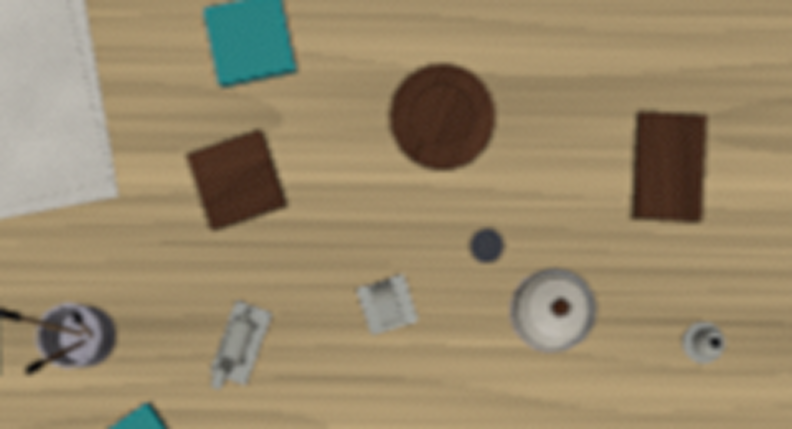

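View pics/c_scene.png

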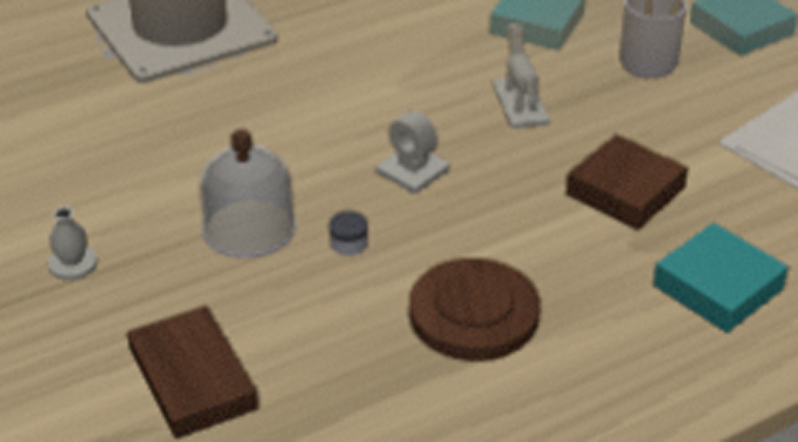

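Both crops confirm the choice. The disc's flat face looks left and towards the camera, so its normal is about -71°. The horse's head points to -x/+y, so its yaw is about 161°. Next I'll measure the knob, vase and plinths in both views and check them by overlaying the predicted outlines.

```bash
python3 - <<'E'
import pickle;from h import *
d=pickle.load(open("im0.pkl","rb"));t=d["top"];s=d["scene"]
def msk(g):
    hsv=cv2.cvtColor(g["frame"],cv2.COLOR_RGB2HSV);return [hsv[...,i].astype(int) for i in range(3)]
def cen(g,seed,z,m):
    l=[b for b in blobs(m,15) if b[2][seed[1],seed[0]]][0]
    w=plane(g,contour(l[2]),z).astype(np.float32);M=cv2.moments(w.reshape(-1,1,2));return np.array([M["m10"],M["m01"]])/M["m00"],l
D={};
for n,g in d.items():
    H,S,V=msk(g);dark=(V<110)&(S>90)&((H<15)|(H>170))
    for nm,z,sd in (("sq",17.5,((261,180),(399,193))),("ob",14,((393,176),(247,260))),("ro",11,((324,160),(346,238)))):
        print(n,nm,cen(g,sd[n=="scene"],z,dark)[0].round(1))
    sub=np.zeros(V.shape,bool)
    if n=="top": sub[210:227,350:368]=1
    else: sub[174:188,258:272]=1
    kb=max(blobs(sub&(V<120)&(S>50)&((H<20)|(H>165)),3),key=lambda b:b[0][4]);print(n,"knob",kb[0],kb[1]);D[n]=kb[1]
p,e=tri(t,D["top"],s,D["scene"]);print("knob xyz",p.round(1),e)
# vase foot in scene: non-wood mask around it
for n,g,(x0,y0,x1,y1) in(("top",t,(390,216,416,240)),("scene",s,(192,198,218,232))):
    H,S,V=msk(g);f=g["frame"].astype(int)
    m=np.zeros(V.shape,bool);m[y0:y1,x0:x1]=1;m&=(f[...,0]-f[...,2]<30)
    b=max(blobs(m,20),key=lambda b:b[0][4]);print(n,"vase",b[0],b[1])
    if n=="top": print(plane(g,[b[0][:2]+(b[0][2:4]-1)/2],4))
    else:
        for y in range(210,230):
            xs=np.where(b[2][y])[0]
            if len(xs): print(y,xs[0],xs[-1],end=" | ")
E
```

```text
scene sq [595.4 310.6]
scene ob [ 619.7 -250.2]
scene ro [683.   45.1]
scene knob [261 176   8  11  61] [264.24590164 180.2295082 ]
top sq [599.1 310. ]
top ob [ 623.3 -252.8]
top ro [685.8  43.3]
top knob [357 216   5   5  17] [359.41176471 217.76470588]
knob xyz [ 434.5 -101.   119.3] 0.19166631091786562
top vase [397 222  13  13 125] [402.832 228.304]
[[ 396.85860881 -299.04322114]]
scene vase [197 202  17  26 311] [204.         216.45337621]
210 198 208 | 211 198 209 | 212 198 209 | 213 197 209 | 214 198 209 | 215 198 210 | 216 198 210 | 217 198 212 | 218 198 212 | 219 198 213 | 220 197 213 | 221 197 213 | 222 197 213 | 223 197 213 | 224 197 212 | 225 197 211 | 226 198 210 | 227 200 209 |
```

```bash
python3 - <<'E'
import pickle;from h import *
d=pickle.load(open("im0.pkl","rb"));t=d["top"];s=d["scene"]
v=plane(s,[(205,221.7)],4)[0];print("vase scene",v.round(1), "bottom pt", plane(s,[(205,227.5)],0).round(1))
vase=(v+[396.9,-299])/2
th=lambda c,a,sx,sy,z:[(c[0]+x*np.cos(a)-y*np.sin(a),c[1]+x*np.sin(a)+y*np.cos(a),z) for x,y in((sx,sy),(-sx,sy),(-sx,-sy),(sx,-sy))]
circ=lambda c,R,z:[(c[0]+R*np.cos(a),c[1]+R*np.sin(a),z) for a in np.linspace(0,6.2832,40)]
R=np.radians
draw=[th((436.8,113),R(19.2),32,32,12),th((387,300.5),R(161.5),50,25,10),circ(vase,27,4),circ((433.5,-101.2),52,0),circ((433.5,-101.2),12,121),
 th((597.2,310.3),R(19.3),52,52,35),th((621.5,-251.5),R(177.6),70,45,28),circ((684.4,44.2),70,22),circ((684.4,44.2),42,27)]
out=[]
for g,(x0,y0,x1,y1),k in((t,(215,140,425,248),3.8),(s,(190,130,430,285),3.3)):
    f=4;im=cv2.resize(g["frame"],None,fx=f,fy=f,interpolation=2)
    for P in draw:
        q=((proj(g,P)+.5)*f-.5);cv2.polylines(im,[np.round(q).astype(int)],True,(255,0,255),1)
    c=im[y0*f:y1*f,x0*f:x1*f];out.append(cv2.resize(c,(800,int(800*c.shape[0]/c.shape[1])),interpolation=cv2.INTER_AREA))
cv2.imwrite("pics/ov_t.png",out[0][:,:,::-1]);cv2.imwrite("pics/ov_s.png",out[1][:,:,::-1])
E
```

```text
vase scene [ 394.4 -297.2] bottom pt [[ 415.9 -305.5]]
```

View pics/ov_t.png

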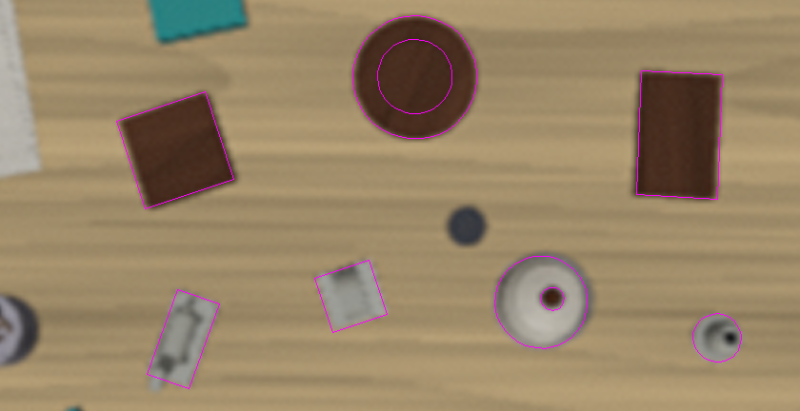

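View pics/ov_s.png

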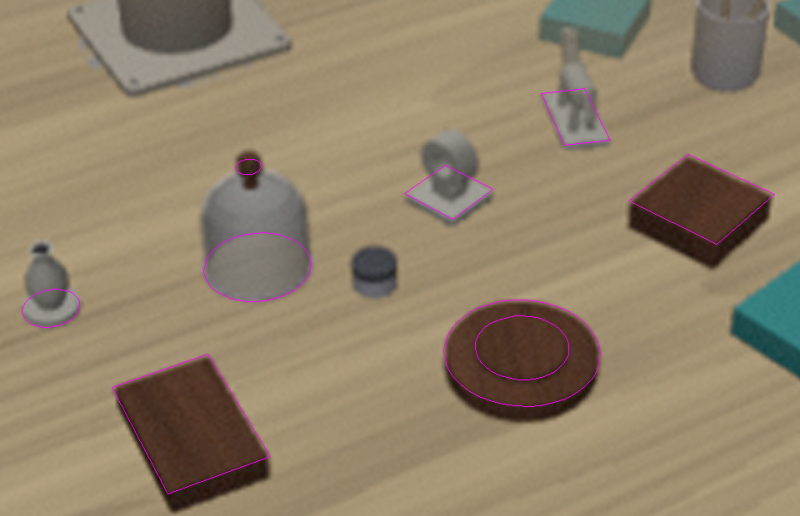

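The overlays at pixel scale agree with the feet, plinths and knob in both views to about 2 mm. Starting with the disc.

```bash
cat > mv.py <<'E'
from rig import r, solver, get_image, job, status
import cv2,numpy as np
PZ=18.7
def best(ps):
    """ps: list of (x,y,z,yaw); returns the yaw offset 0/180 with the most joint-7 margin"""
    o={}
    for k in(0,180,-180):
        js=[solver.inverse_kinematics([x,y,z],[180,0,w+k]) for x,y,z,w in ps]
        if all(j is not None for j in js): o[k]=max(abs(j[6]) for j in js)
    print("j7",o);return min(o,key=o.get)
def go(x,y,z,w): r.reach([x,y,z],[180,0,w])
def st(m): print(m,"t",round(status.read_t(),1),"tcp",np.round(status.read_tcp_pos(),1),"w",round(status.read_grip_width()*85,1),"F",np.round(status.read_force(),1))
def pick(x,y,w,pinch,clear,up,grip=30):
    z=pinch-PZ
    go(x,y,z+clear,w); r.move_linear([x,y,z],speed=120); r.grab(grip); st("grabbed")
    r.move_linear([x,y,z+up],speed=120); st("lifted")
def place(x,y,w,pinch,base,up,clear,over=12):
    """lower until contact with base, then let go and rise"""
    z=base+pinch-PZ
    go(x,y,z+up,w); r.move_linear([x,y,z+over],speed=120)
    r.pause(.2)
    hit=r.move_linear([x,y,z-5],speed=20,max_force=3); st(f"down hit={hit} (nominal z {z:.1f})")
    return z
def free(x,y,clear):
    r.let_go(); p=np.array(status.read_tcp_pos()); r.move_linear([x,y,p[2]+clear],speed=120); st("free")
def pic(n,name,box,k):
    g=get_image(n);x0,y0,x1,y1=box
    c=cv2.resize(g["frame"][y0:y1,x0:x1],None,fx=k,fy=k,interpolation=2);cv2.imwrite(f"pics/{name}.png",c[:,:,::-1]);return g
E
python3 - <<'E'
from mv import *
A=(436.8,113);B=(597.2,310.3);P=56
k=best([(*A,P-PZ+80,109.2),(*B,35+P-PZ+80,109.3)]);print(k)
pick(*A,109.2+k,P,60,110)
print("moment",status.read_moment())
pic("scene","d1",(230,60,430,210),3)
place(*B,109.3+k,P,35,70,60); 
pic("scene","d2",(330,100,480,230),4)
E
```

```text
j7 {}Traceback (most recent call last):
  File "<stdin>", line 3, in <module>
  File "mv.py", line 10, in best
    print("j7",o);return min(o,key=o.get)
                         ~~~^^^^^^^^^^^^^
ValueError: min() iterable argument is empty
```

```bash
python3 - <<'E'
from mv import *
print(status.read_tcp_rot(),status.read_joint_positions(),status.read_tcp_pos())
for p in((436.8,113,117),(597,310,150),(388,300,110),(622,-252,150),(396,-298,100),(684,44,150),(684,44,250),(434,-101,200)):
    print(p,[(w,np.round(j).astype(int).tolist()) for w in range(-180,180,30) if (j:=solver.inverse_kinematics(list(p),[180,0,w])) is not None])
E
```

```text
[-90.0015477    0.09859302 -77.17619984] [73.40711154 36.05447204  2.20263633 86.98926773 -1.54630306 57.08454128
 -1.14540592] [ 144.1631495  -633.24115346  230.47694331]
(436.8, 113, 117) [(-180, [31, 73, -8, 112, -62, 80, -89]), (-150, [7, 76, 13, 90, -52, 109, -93]), (-120, [12, 80, -19, 70, -22, 111, -118]), (-30, [-43, 79, 13, 72, 21, 113, -68]), (0, [-80, 94, 59, 92, 2, 77, -31]), (30, [-48, 75, -19, 113, 64, 104, -104]), (60, [-54, 83, -19, 136, 81, 106, -130])]
(597, 310, 150) [(-180, [31, 82, -50, 98, -56, 47, -118]), (-150, [1, 78, -8, 66, -62, 101, -126]), (30, [-77, 84, 42, 73, 35, 80, -43]), (60, [-49, 71, -19, 104, 97, 107, -82]), (90, [-49, 72, -8, 129, 125, 109, -102]), (120, [-68, 102, 54, 139, 148, 109, -167]), (150, [37, 93, -61, 124, 230, 38, -36])]
(388, 300, 110) [(-180, [47, 101, -61, 126, -46, 17, -106]), (-150, [-2, 74, -1, 102, -62, 91, -94]), (-120, [-13, 77, 1, 79, -46, 108, -106]), (0, [-84, 95, 59, 68, -1, 105, -32]), (30, [-83, 77, 18, 90, 38, 89, -68]), (60, [-125, 110, 71, 115, -17, 36, -12]), (90, [-81, 84, -8, 138, 91, 102, -131])]
(622, -252, 150)
[... 781 characters left out ...]
 114, 84, -108]), (90, [-47, 95, 48, 138, 147, 100, -157]), (120, [57, 94, -61, 127, 221, 48, -27]), (150, [59, 89, -61, 102, -54, 33, -117])]
(684, 44, 250) [(-180, [33, 69, -22, 75, -58, 90, -133]), (0, [-47, 75, 35, 67, 42, 93, -39]), (30, [-31, 61, -9, 100, 87, 100, -71]), (60, [-42, 60, 13, 128, 116, 83, -100]), (120, [54, 78, -61, 132, 215, 54, -37]), (150, [60, 79, -64, 106, -60, 33, -119])]
(434, -101, 200) [(-180, [37, 67, 11, 97, -51, 109, -96]), (-150, [41, 72, -20, 77, -26, 112, -120]), (-60, [-24, 76, 34, 76, 14, 111, -51]), (-30, [-37, 71, 28, 94, 29, 91, -59]), (0, [-58, 74, 39, 117, 40, 60, -66]), (30, [-44, 70, 2, 141, 79, 81, -120]), (150, [67, 65, -19, 119, -61, 74, -96])]
```

The tool's y axis is the pointing axis, so pointing down is [-90, 0, yaw], with the jaws along yaw. Fixing that.

```bash
sed -i 's/\[180,0,/[-90,0,/g' mv.py; python3 - <<'E'
from mv import *
A=(436.8,113);B=(597.2,310.3);P=56
k=best([(*A,P-PZ+80,109.2),(*B,35+P-PZ+80,109.3)])
best([(387,300.5,110,71.5),(621.5,-251.5,150,87.6)])
for p in((395.6,-298.1,17,0),(395.6,-298.1,80,0),(684.4,44.2,45,0),(684.4,44.2,120,0),(434,-101,240,0),(684.4,44.2,240,0)):
  print([(w,int(j[6])) for w in range(-180,180,30) if (j:=solver.inverse_kinematics(p[:3],[-90,0,w])) is not None])
pick(*A,109.2+k,P,60,110)
place(*B,109.3+k,P,35,70,60)
pic("scene","d2",(330,100,480,230),4)
E
```

```text
j7 {0: np.float64(40.37156691579085), 180: np.float64(107.00969161278253), -180: np.float64(107.00969161278253)}
j7 {0: np.float64(80.0837139458405), 180: np.float64(157.12873783676926), -180: np.float64(157.12873783676852)}
[(-180, -107), (-150, -89), (-120, -68), (-90, -47), (-60, -27), (-30, -7), (0, 13), (30, 34), (60, 56), (90, 80), (120, -148), (150, -127)]
[(-180, -112), (-150, -93), (-120, -71), (-90, -49), (-60, -27), (-30, -5), (0, 16), (30, 38), (60, 60), (90, 85), (120, -155), (150, -134)]
[(-180, -156), (-150, -132), (-120, -109), (-90, -87), (-60, -65), (-30, -42), (0, -20), (30, 2), (60, 26), (90, 50), (120, 69), (150, 99)]
[(-180, -162), (-150, -139), (-120, -115), (-90, -92), (-60, -68), (-30, -44), (0, -20), (30, 3), (60, 28), (90, 54), (120, 73), (150, 103)]
[(-180, -157), (-150, -133), (-120, -108), (-90, -81), (-60, -55), (-30, -28), (0, -3), (30, 22), (60, 48), (90, 72), (120, 94), (150, 124)]
[(-180, 140), (-150, -147), (-120, -124), (-90, -98), (-60, -71), (-30, -45), (0, -19), (30, 6), (60, 32), (90, 59), (120, 80), (150, 110)]
grabbed t 4.2 tcp [437.1 112.9  37.7] w 27.5 F [ 0.3 -0.7  6.2]
lifted t 5.2 tcp [436.3 112.6 146.7] w 27.5 F [ 0.1 -0.6 -2.2]
down hit=True (nominal z 72.3) t 7.7 tcp [597.1 310.2  72.7] w 27.3 F [0.1 0.2 3.8]
```

View pics/d2.png

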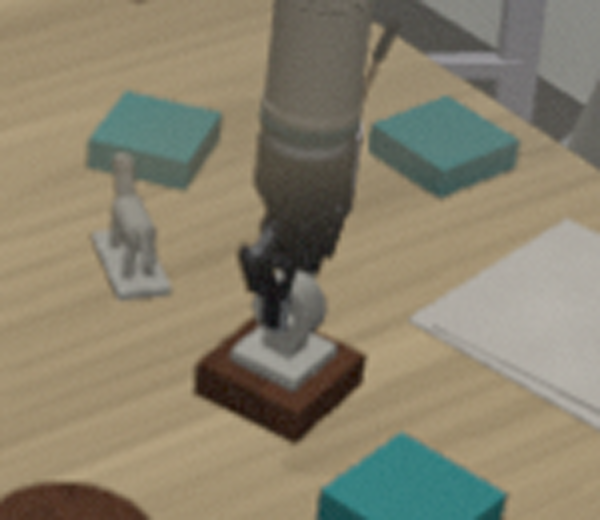

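The disc sits centred on the square plinth and touched down at the nominal height. I'll release it and do the horse.

```bash
python3 - <<'E'
from mv import *
free(597.2,310.3,100)
A=(387,300.5);B=(621.5,-251.5);P=50
pick(*A,71.5,P,110,150)
pic("scene","h1",(300,60,420,180),4)
place(*B,87.6,P,28,140,60)
pic("scene","h2",(190,150,320,290),4)
E
```

```text
free t 9.3 tcp [596.8 309.7 170.6] w 84.7 F [ 0.  -0.5  0.7]
grabbed t 11.8 tcp [387.3 301.   31.7] w 29.3 F [0.5 0.4 4.2]
lifted t 13.2 tcp [386.7 300.1 180.6] w 29.2 F [ 0.6  0.  -1.9]
down hit=True (nominal z 59.3) t 17.4 tcp [ 621.4 -251.4   59.7] w 29.6 F [-1.   0.1  4.3]
```

View pics/h2.png

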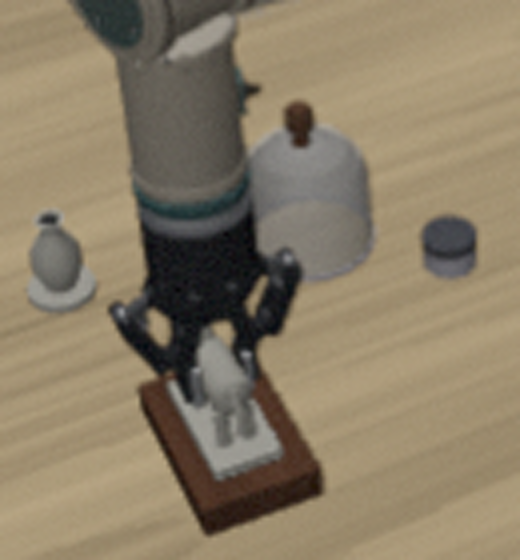

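```bash
python3 - <<'E'
from mv import *
free(621.5,-251.5,110)
A=(395.6,-298.1);B=(684.4,44.2);P=34
pick(*A,0,P,90,170)
import pickle
pickle.dump({n:pic(n,"x_"+n,(0,0,640,400),1) for n in("top","scene")},open("im1.pkl","wb"))
place(*B,20,P,27,150,60)
pic("scene","v2",(210,130,410,280),4)
E
```

```text
free t 19.1 tcp [ 620.9 -251.6  167.6] w 85.1 F [-0.   0.4 -0.8]
grabbed t 21.7 tcp [ 395.6 -298.4   15.9] w 38.7 F [-0.4 -0.   5. ]
lifted t 23.3 tcp [ 395.2 -297.8  184.7] w 38.7 F [-0.9  0.7 -1.6]
down hit=True (nominal z 42.3) t 27.1 tcp [684.3  44.2  43. ] w 38.4 F [-0.8  0.4  4.2]
```

View pics/v2.png

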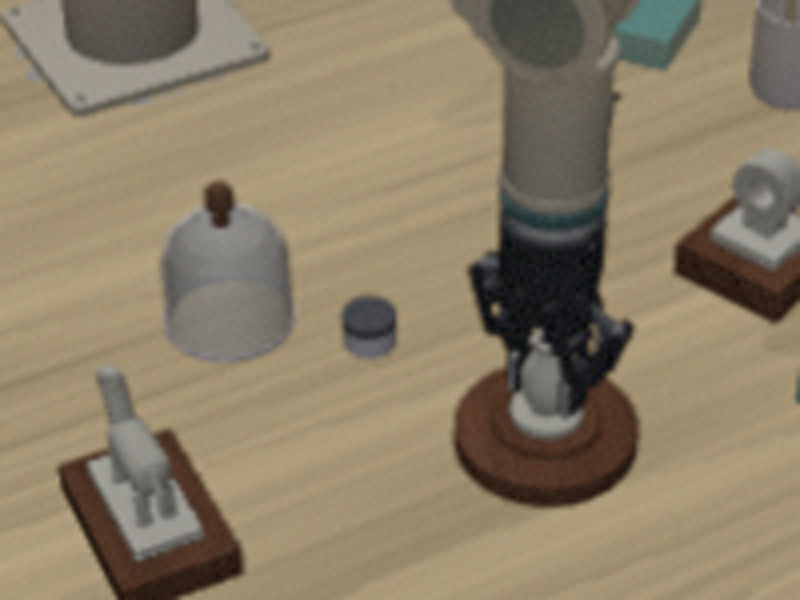

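Vase is centred on the step. I'll release it, move over towards the dome, and measure all three placements.

```bash
python3 - <<'E'
from mv import *;from h import *
free(684.4,44.2,120)
go(433.5,-101.2,121-PZ+60,0); st("over dome")
G={n:pic(n,"y_"+n,(0,0,640,400),1) for n in("top","scene")}
t,s=G["top"],G["scene"]
a=cv2.resize(t["frame"][140:210,235:420],None,fx=4.3,fy=4.3,interpolation=2);cv2.imwrite("pics/y_ct.png",a[:,:,::-1])
b=cv2.resize(s["frame"][150:290,215:425],None,fx=3.8,fy=3.8,interpolation=2);cv2.imwrite("pics/y_cs.png",b[:,:,::-1])
for n,g in G.items():
    f=g["frame"].astype(int);hsv=cv2.cvtColor(g["frame"],cv2.COLOR_RGB2HSV).astype(int)
    w=(hsv[...,1]<60)&(hsv[...,2]>90)
    for nm,P in(("disc",(597.2,310.3,41)),("horse",(621.5,-251.5,34)),("vase",(684.4,44.2,31))):
        c=proj(g,P)[0];
        bl=[x for x in blobs(w,25) if np.hypot(*(x[1]-c))<22]
        for x in bl:
            R=cv2.minAreaRect(plane(g,contour(x[2]),P[2]).astype(np.float32));print(n,nm,x[0],np.round(R[0],1),np.round(R[1],1),round(R[2],1))
E
```

```text
free t 28.9 tcp [683.8  43.9 161. ] w 85.1 F [ 0.6 -0.2 -0.4]
over dome t 30.0 tcp [ 435.4 -100.6  162.5] w 85.4 F [-0.   0.4  0. ]
top disc [251 169  20  19 260] [600.3 309.4] [68.8 68.1] 19.3
top horse [387 163  14  25 299] [ 620.5 -252.7] [ 52.3 105. ] 87.0
top vase [317 153  14  14 136] [683.2  44.4] [55.4 53.8] 63.8
scene disc [388 167  26  30 471] [572.5 339.7] [ 79.7 162.8] 41.1
scene horse [232 221  29  49 649] [ 572.  -248.2] [ 55.1 203. ] 85.6
scene vase [337 212  19  28 319] [654.9  62.5] [ 53.8 122.8] 56.9
```

View pics/y_ct.png

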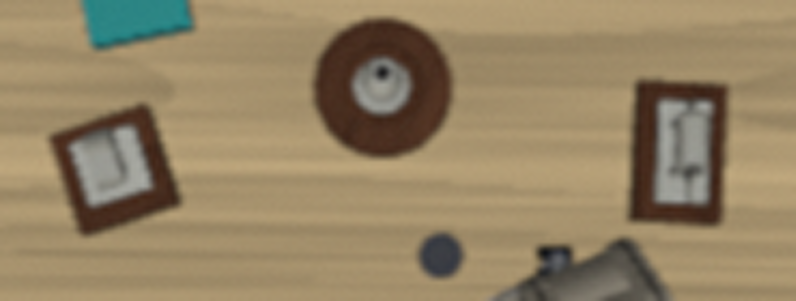

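View pics/y_cs.png

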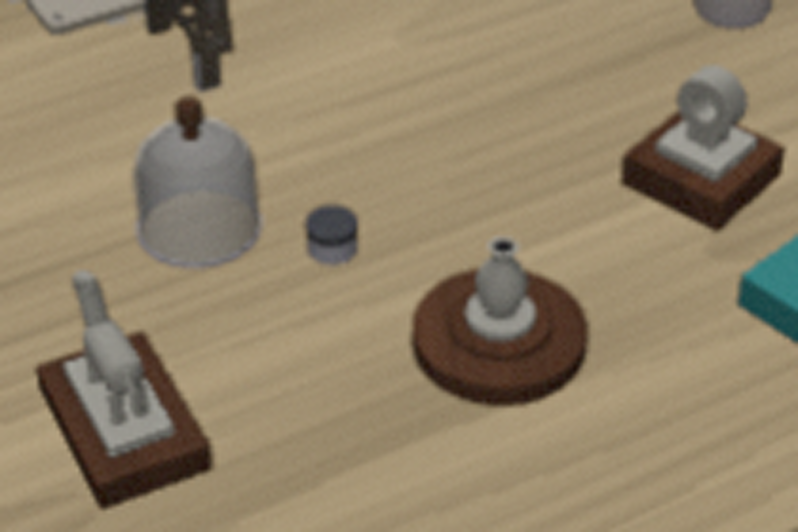

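All three stand well: in the top view they are within about 3 mm of the plinth centres, with edges in line. Now the dome.

```bash
python3 - <<'E'
from mv import *
A=(434,-101.1);B=(684.8,44);P=121
pick(*A,0,P,60,145,40)
r.move_linear([*B,22+P-PZ+120],[-90,0,0],speed=150); r.pause(.3); st("over")
pic("scene","g1",(250,40,450,280),2.4)
r.move_linear([*B,22+P-PZ+15],speed=80)
place(*B,0,P,22,15,60,over=15)
pic("scene","g2",(280,130,420,270),4)
pic("top","g2t",(280,120,380,200),6)
E
```

```text
grabbed t 31.6 tcp [ 434.3 -101.2  102.7] w 22.5 F [-0.9 -0.8  5.8]
lifted t 32.9 tcp [ 433.4 -101.1  246.7] w 22.7 F [ 0.5  0.3 -2.3]
over t 35.3 tcp [684.7  43.8 244.4] w 22.4 F [-0.7  0.8 -2.5]
down hit=True (nominal z 124.3) t 38.2 tcp [684.5  43.9 124.8] w 22.2 F [-0.4  0.4  5.9]
```

View pics/g2.png

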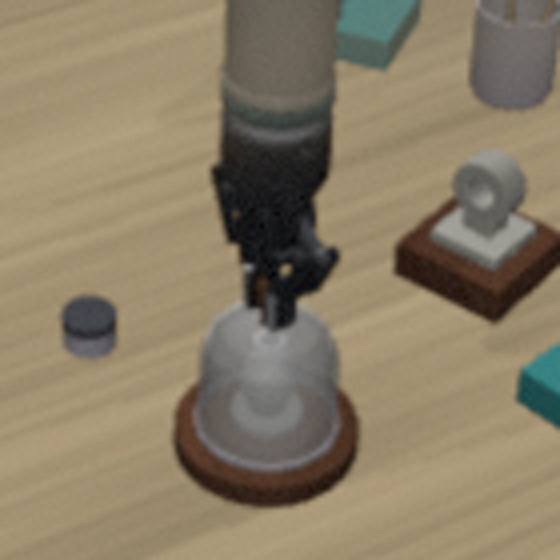

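Contact came at the nominal ledge height (124.8 against 124.3), and the rim looks even on the ledge. Release, back off, and take the final check.

```bash
python3 - <<'E'
from mv import *;from h import *
free(684.8,44,110)
go(450,-60,260,0); r.pause(.5); st("away")
t=pic("top","f_t",(235,140,435,215),2); s=pic("scene","f_s",(215,150,425,290),2)
a=cv2.resize(t["frame"][140:210,235:420],(740,280),interpolation=2);b=cv2.resize(s["frame"][160:290,215:425],(500,310),interpolation=2)
c=np.zeros((590,740,3),np.uint8);c[:280]=a;c[280:,:500]=b;cv2.imwrite("pics/final.png",c[:,:,::-1])
E
```

```text
free t 40.0 tcp [684.2  43.7 232.4] w 85.0 F [-0.1  0.3  1. ]
away t 41.5 tcp [450.2 -59.8 259.9] w 84.9 F [ 0.3  0.2 -0.1]
```

View pics/final.png

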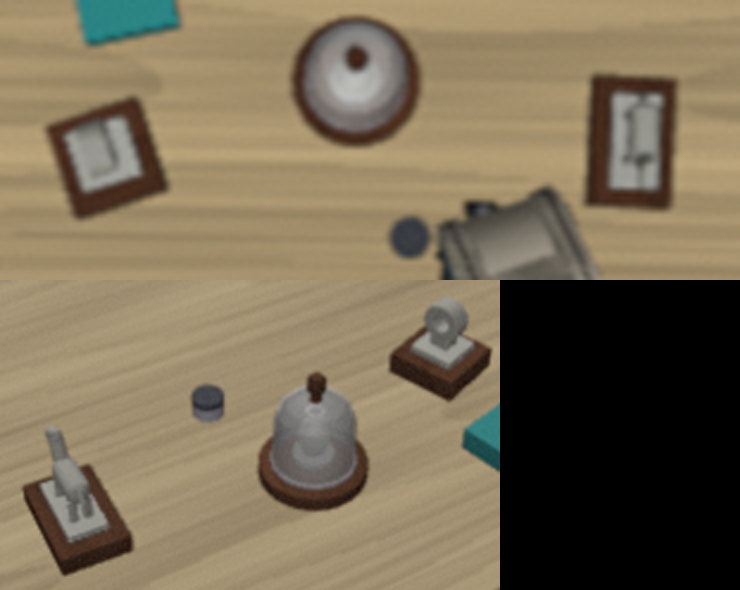

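All is in place: disc, horse and dome are upright and centred, the vase is under the dome, and the tin hasn't moved.

```bash
python3 -c "
from rig import job,status
job.hand_in();print(status.read_t())"
```

```text
the job is handed in; nothing more can be done
the job is handed in; nothing more can be done
```

I set the disc on the square plinth, the horse on the oblong one and the vase on the round one, then closed the dome over the vase. I handed the job in at about 42 s of the 104 s allowed; no verdict is reported.

**Last checks**
- **Heights:** Each piece was lowered until it touched, and each touched within 1 mm of the expected height. The dome stopped at 124.8 mm, where 124.3 mm was expected for its rim on the ledge.
- **Centring:** In the top view, the disc, horse and vase were each within about 3 mm of their plinth's centre. The disc's and horse's feet were within 1° of the plinth edges.
- **Dome and arm:** In the final pictures the dome sits level round the step with the vase standing inside, and the gripper is clear of everything. I judged this by eye and did not measure the dome's centring.
- **Objects to leave alone:** The tin looked unmoved by eye. I did not measure the tape or jar at the end, but the arm's targets stayed well away from both.

**Disagreements:** The two cameras differed by 2–4 mm on plinth positions, so I used the averages. My first script moved nothing, because I had the tool-down orientation wrong; I corrected it before the first move.

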